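# Load the sealing-film roll into the bench dispenser

## Robot

A 7-joint arm with a two-finger parallel gripper is mounted at the origin on a cart in front of the work surface, level with it; the furniture and walls round the work are solid. World frame = base frame: x ahead of the robot, y to its left, z up, the work surface at z = 0. Lengths are in mm, angles in degrees, forces in N, time in s.
With the tool pointing down it reaches from about 400 to 900 mm from the base axis. Payload 5.6 kg.
Tool frame: the origin (TCP) lies between the finger pads; the fingertips stand 25 mm ahead of it and the grasp point (between the pads) lies 6 mm ahead of it; z points along the fingers, y is the line along which they close (so a half turn about z gives the same grasp; the last joint's range is limited). The gripper opens to 92 mm and grips with 3 to 60 N. Pads are 20 mm wide; open, the fingers measure 128 mm over their backs; the gripper's body (75 mm by 189 mm) begins 69 mm behind the grasp point.
Start: joints at [-74.026, 26.786, -0.665, 91.828, 0.344, 61.387, -3.226], TCP at [205.619, 616.627, 239.592] pointing down, gripper open.
Joint ranges: [-144.91, 144.91], [-17.63, 115.5], [-89.93, 88.59], [15.96, 139.68], [-74.01, 254.01], [8.47, 105.57], [-167.45, 167.45]. Speed limits (degrees/s): [147.25, 147.25, 180, 180, 180, 180, 180].

## Interface

Orientations are given as a 3x3 rotation matrix whose columns are the frame's x, y, z axes.
In Python, from rig import manip gives the robot as it stands.
- The arm moves only by the tool carry_out, never from a script. Its argument "steps" is a list of rows, each an object of numbers: "x", "y", "z": the shift along the world's x, y, z in units of 30 mm (1.0 is 30 mm); "wx", "wy", "wz": the turn, a rotation vector about the world's x, y, z in units of 10 degrees (1.0 is 10 degrees); "gripper": the opening, from 0 (shut) to 1 (fully open). A call has 1 to 10 rows; each row shifts and turns the commanded pose from where the row before left it; what a row does not reach is not made up. A row lasts 1/8 s, in which the tool goes at most 62.5 mm and 10.7 degrees, less where a joint would pass 70% of its speed; a pose out of reach is approached as far as the arm can. A call is refused whole if a number of a shift passes 1 or a number of a turn 1, either way. A call with a gripper value outside its range is refused whole. The fingers move at their own pace and stop on an object; "squeeze" is the grip in N (left out, the last holds). Time passes only in rows, so rows that do not move let the fingers close. It gives the time, the measured TCP pose, the force, the opening and the grip force at its end, in the units of the state.
- manip.get_state(): the state, without advancing time (a new reading comes with each control period).
- manip.camera(name): name is "scene" or "top"; returns the picture (384x512x3 uint8, red, green, blue); there is no depth.
- manip.camera_model(name): a dict with "fx", "fy", "cx", "cy" (pixels), "k1" (the pictures are not rectified: a ray, as slopes to the right and down, at radius r is drawn at 1 + k1 r^2 times it, then the intrinsics apply), "position" and "attitude" of the camera in the world. Camera axes: x right, y up, looking along -z (the intrinsics and any distortion apply to the point x, -y, -z); pixel columns grow to the right and rows downward; lengths in mm; the calibration is good to about 2 mm. A picture is of the moment at which its call begins. camera_model takes no time and is no camera call.
- manip.sign_off(): hands the job in; it is judged then, once.
The state is a dict: "time_s": time; "joint_positions": joint angles; "qd": joint speeds; "joint_torque": joint torques, N m; "ee_pos": TCP position; "orientation": TCP orientation; "wrist_force": force on the tool from outside, world axes, zero at the start; "torque": the same for the moment, N m; "gripper_width": opening from 0.0 (shut) to 1.0 (fully open); "grasp_force": force on a finger pad.
Only numpy, scipy, OpenCV 4.12 (cv2) and the standard library are available. Lean on these libraries where they do the work, as an engineer would, in place of code of your own. Each camera call takes 0.05 s, during which the arm holds its last target. There are 200 camera calls.

## Task

Take the new roll of sealing film, already on its spring-loaded spindle, out of the blue tray and load it into the roll dispenser: the red sprung end in the cup of the left cheek, the steel pin in the cup of the right cheek, both fully home and held by the spring alone when you let go. The spring has to be pushed in to get the pin past the right cup: press only as hard as the spring needs, ease the pin home instead of letting it snap, and leave the bottles, the vial and the dish where they stand.

Things in the scene. Friction and masses are not known exactly. Their poses are not given: they have to be found in the camera images.
- film_spindle: White roll of sealing film, 44 mm diameter, 90 mm wide, fixed on an aluminium spindle, about 0.24 kg; grip it round the film, across the roll. Origin on the axis at mid-roll (29 mm above the mat in the tray); y runs along the spindle to the red sprung end. Bare barrel 22 mm diameter, tapered at the ends, 60 mm from the origin at the pin, 58 mm at the plunger.
- pin_tip (a point): Tip of the rigid steel pin at the spindle's -y end (9 mm diameter, round nose, standing 10 mm out of the barrel), on the axis, 70 mm from the roll's origin. At the other end the red plunger, also 9 mm with a round nose, reaches 90 mm from the origin when free; it takes 2 N to start and 0.5 N more for each mm, and is solid when 19 mm in (11.5 N): a hard stop.
- dispenser: Fixed grey base 104 x 270 mm with a tear bar (38 mm high, 41 to 51 mm before the axis) on its -x side, which faces the robot. Origin on the mat below the cup axis; the axis runs along y, level, 70 mm above the mat. On two rods stands the clamped roll carriage: two white cheeks 28 mm wide, up to 84 mm high, with facing cups, all else under 55 mm. Left is +y.
- axis_mid (a point): Point on the cup axis, 70 mm above the dispenser's origin. The carriage is set by hand up to 17 mm either way along y and its place is not read: the left cup's floor is 60.5 to 94.5 mm from here at +y. Floor to floor the cups are 152 to 154 mm apart, so the seated spindle stays 6 to 8 mm compressed; to pass the right rim it needs 8 mm more.
- axis_left (a point): Point on the cup axis 100 mm from axis_mid towards +y (behind the left cheek); with axis_mid it gives the direction of the axis. Each cup is a socket 8 mm deep with flat floor, 12 mm diameter, its outer 5 mm flaring to 16 mm; rim 25 mm outer diameter. Tilted about 25 degrees, pin end up, the spindle enters the left cup while the roll clears the right cheek.
- roll_tray: Blue tray 74 x 112 mm, fixed to the mat, with two low ridges on which the roll lies and end lips 12 mm high. Origin under its centre, y along the roll.
- red_vial: Small vial with red cap, 26 mm in diameter, 62 mm high, loose. Origin at the centre of its underside. Bystander.
- white_bottle: White bottle with blue cap, 62 mm in diameter, 128 mm high, loose. Origin at the centre of its underside. Bystander.
- amber_bottle: Small amber bottle with black cap, 40 mm in diameter, 82 mm high, loose. Origin at the centre of its underside. Bystander.
- petri: Petri dish, 62 mm in diameter, 15 mm high, loose. Origin at the centre of its underside. Bystander.

How it is judged:
By the outcome, as a careful person would: the job done as asked, in the order asked, and still so for the second after the job is handed in, with the robot touching nothing.
It also fails if it takes over 69 s, if anything falls off the work surface, if the arm or the gripper's body presses on something with over 40 N, if the wrist force passes 120 N, or if a joint passes its speed limit or range.

## Working session

There is one attempt and no reset: what is moved stays moved. The work goes in short steps, Python scripts to look and compute and a tool call to move; the robot and the scene stay as the last step left them, time stands still between calls to the robot, and variables do not carry over. Pictures are saved under pics/ and viewed, at most 11 in all, crops included, and the job is handed in when it is done.

Besides the shell and the picture viewer there is one more tool, called after ">>>" by a JSON object that holds its "name" and its "arguments", one argument or row to a line. carry_out: Moves the arm, as the interface text tells. Its arguments: {"type":"object","properties":{"steps":{"type":"array"},"squeeze":{"type":"number"}},"required":["steps"]}

```bash
mkdir -p pics; ls; cat > h.py <<'E'
import numpy as np, cv2
from rig import manip
def cam(n): return manip.camera_model(n)
def ray(n,u,v):
    m=cam(n); d=np.array([(u-m['cx'])/m['fx'],(v-m['cy'])/m['fy']]); s=d.copy()
    for _ in range(20): s=d/(1+m['k1']*(s@s))
    R=np.array(m['attitude']); r=R@np.array([s[0],-s[1],-1.]); return np.array(m['position'],float),r/np.linalg.norm(r)
def onz(n,u,v,z):
    p,r=ray(n,u,v); return p+r*(z-p[2])/r[2]
def proj(n,P):
    m=cam(n); q=np.array(m['attitude']).T@(np.array(P,float)-m['position']); s=np.array([q[0],-q[1]])/-q[2]
    s=s*(1+m['k1']*(s@s)); return np.array([m['fx']*s[0]+m['cx'],m['fy']*s[1]+m['cy']])
def tri(a,b):
    (p,r),(q,s)=a,b; A=np.stack([r,-s],1); t=np.linalg.lstsq(A,q-p,rcond=None)[0]
    x,y=p+r*t[0],q+s*t[1]; return (x+y)/2,np.linalg.norm(x-y)
E
python3 - <<'E'
from h import *
for n in('scene','top'):
    im=manip.camera(n); cv2.imwrite(f'pics/{n}0.png',im[:,:,::-1]); print(cam(n))
print(manip.get_state())
E
```

```text
pics
{'fx': 365.98080850657226, 'fy': 365.98080850657226, 'cx': 258.7571080135779, 'cy': 191.13679838597363, 'k1': 0.019547108520307648, 'position': array([ 226.94364087, -652.09136971,  613.36650403]), 'attitude': array([[ 0.8489904 ,  0.34500966, -0.40022947],
       [-0.52840332,  0.55759967, -0.64021289],
       [ 0.00228819,  0.75501718,  0.65570102]])}
{'fx': 416.2758361390141, 'fy': 416.2758361390141, 'cx': 254.41907811126038, 'cy': 194.12834053857486, 'k1': -0.1386484141407445, 'position': array([ 511.13387632,  -95.18140607, 1187.82970546]), 'attitude': array([[-3.52630793e-04,  9.98095460e-01, -6.16873430e-02],
       [-9.99719710e-01,  1.10841918e-03,  2.36489373e-02],
       [ 2.36722723e-02,  6.16783920e-02,  9.97815313e-01]])}
{'time_s': 0.1, 'joint_positions': array([-74.02206482,  26.83099671,  -0.66587161,  91.87366561,
         0.34407288,  61.38670038,  -3.22556892]), 'qd': array([-0.01111393, -0.10944213, -0.06864836, -0.13854159, -0.08237628,
        0.03470425,  0.05825541]), 'joint_torque': array([ 8.00256148e-04, -5.21650743e+01, -1.26705039e-02, -2.44372040e+01,
       -5.68341231e-02,  1.40568663e-02,  3.91846743e-05]), 'ee_pos': array([205.52250053, 616.15659043, 238.74939651]), 'orientation': array([[-9.48632982e-01,  3.16378437e-01, -3.88385331e-04],
       [ 3.16378657e-01,  9.48631785e-01, -1.51087919e-03],
       [-1.09574926e-04, -1.55614666e-03, -9.99998783e-01]]), 'wrist_force': array([0.06018346, 0.40579762, 0.00929999]), 'torque': array([-0.0126314 ,  0.06417885, -0.06658805]), 'grasp_force': 0.0, 'gripper_width': 1.001850929399066}
```

View pics/scene0.png

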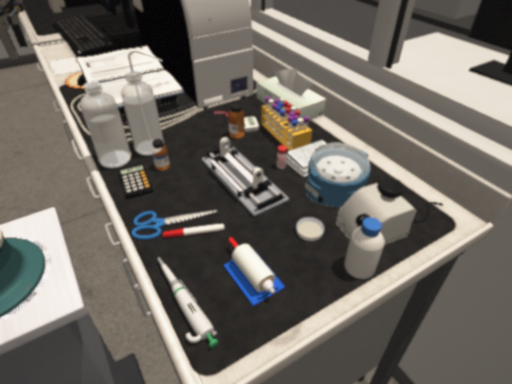

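View pics/top0.png

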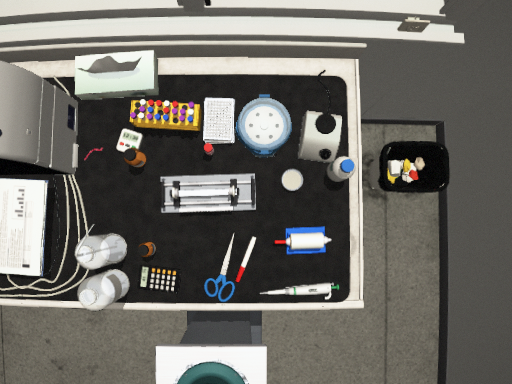

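The top view shows the roll in the blue tray at about (308,240), with the red end at (277,241). The dispenser is at (208,193) with its cheeks near x=172 and 237, and the scene view agrees. Next I'll look at enlarged crops.

```bash
python3 - <<'E'
import cv2,numpy as np
t=cv2.imread('pics/top0.png');s=cv2.imread('pics/scene0.png')
a=cv2.resize(t[165:265,150:340],None,fx=4,fy=4,interpolation=cv2.INTER_CUBIC)
cv2.imwrite('pics/c1.png',a)
b=cv2.resize(s[130:310,195:300],None,fx=3.3,fy=3.3,interpolation=cv2.INTER_CUBIC)
cv2.imwrite('pics/c2.png',b);print(a.shape,b.shape)
E
```

```text
(400, 760, 3) (594, 346, 3)
```

View pics/c1.png

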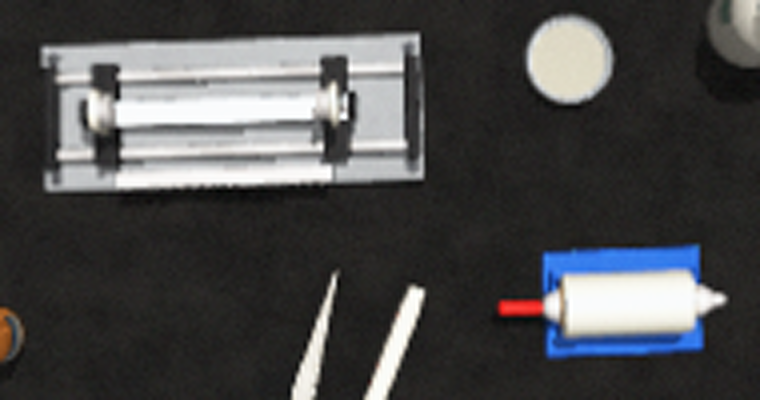

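View pics/c2.png

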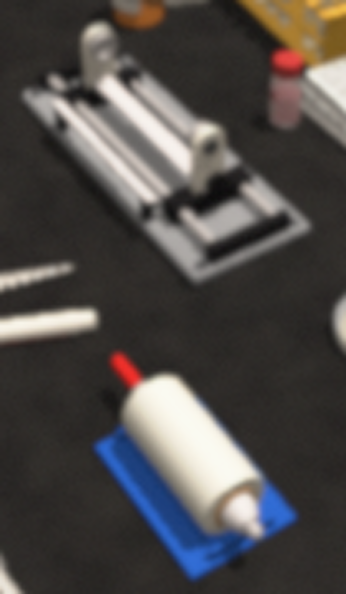

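The crops are clear. In c1 the base corners are about (41,47), (420,33), (424,180) and (44,191), the cheeks are at (100,110) and (330,104), and the roll runs from the red tip (499,308) to the pin tip (726,298). Now I'll turn these into positions.

```bash
python3 - <<'E'
from h import *
np.set_printoptions(precision=1,suppress=True)
t=cv2.imread('pics/top0.png');s=cv2.imread('pics/scene0.png')
T=lambda x,y:(x/4+149.6,y/4+164.6)   # resize half-pixel
S=lambda x,y:(x/3.3+194.65,y/3.3+129.65)
# base
g=t.min(2); 
C=[onz('top',*T(*c),6) for c in [(41,47),(420,33),(424,180),(44,191)]]
C=np.array(C);print('base',C[:,:2].tolist());c=C.mean(0);print('centre',c)
d=(C[0]+C[3]-C[1]-C[2]);d/=np.linalg.norm(d);print('dir',d,np.degrees(np.arctan2(-d[0],d[1])), 'len',np.linalg.norm(C[0]-C[1]),np.linalg.norm(C[0]-C[3]))
# base corners in scene: right near, right far, left near
for q in [(195,281),(310,225),(22,95)]: print('scene base',onz('scene',*S(*q),6))
for n,a,b in [('Ltop',(98,108),(98,22)),('Rtop',(332,102),(207,122))]:
    print(n,*tri(ray('top',*T(*a)),ray('scene',*S(*b))))
# roll
red=lambda im:((im[:,:,2]>130)&(im[:,:,1]<70)&(im[:,:,0]<80)).astype(np.uint8)
m=red(t); m[:, :265]=0; m[:230]=0; ys,xs=np.nonzero(m);print('red top',xs.min(),xs.max(),ys.mean())
w=((t.min(2)>150)).astype(np.uint8);w[:,:280]=0;w[:,335:]=0;w[:222]=0;w[:,:][262:]=0
n,l,st,ce=cv2.connectedComponentsWithStats(w);i=1+st[1:,4].argmax();print(st[i],ce[i]);
P=np.argwhere(l==i)[:,::-1].astype(np.float32);print(cv2.minAreaRect(P))
r1=onz('top',*T(499,308),29);r2=onz('top',*T(726,298),29);print('tips',r1,r2,np.linalg.norm(r1-r2))
e=(r1-r2)/np.linalg.norm(r1-r2);print('origin from tips',r2+70*e,r1-90*e,'yaw',np.degrees(np.arctan2(-e[0],e[1])))
print('scene tips',onz('scene',*S(117,355),29),onz('scene',*S(257,536),29))
tc=np.array([onz('top',*T(*c),3) for c in [(542,252),(699,245),(703,349),(548,357)]]);print('tray',tc.mean(0))
for n,a,b in [('washb1',(88,240),(95,85)),('washb2',(80,285),(133,75)),('white',(345,164),(370,226))]: print(n,*tri(ray('top',*a),ray('scene',*b)))
E
```

```text
base [[634.8208141049754, 147.23099401081842], [645.0712221109529, -123.72982954369604], [540.1857625288771, -126.53024226555917], [531.989540391987, 143.67291312883054]]
centre [588.   10.2   6. ]
dir [-0.  1.  0.] 1.9522825422996186 len 271.1546399485536 102.89281215419425
scene base [ 542.7 -125.     6. ]
scene base [ 647.2 -119.5    6. ]
scene base [534.3 145.4   6. ]
Ltop [585.   91.3  91.4] 0.7422252873852986
Rtop [590.1 -63.8  89.7] 1.0217804454885016
red top 275 284 241.5
[291 232  40  17 526] [308.2 240.1]
((310.40850830078125, 239.89529418945312), (15.116153717041016, 39.22381591796875), 87.51044464111328)
tips [ 450.6 -178.    29. ] [ 456.8 -337.5   29. ] 159.58164517364514
origin from tips [ 454.1 -267.5   29. ] [ 454.1 -267.9   29. ] yaw 2.2078743783598034
scene tips [ 452.9 -176.3   29. ] [ 455.1 -336.2   29. ]
tray [ 454.  -268.7    3. ]
washb1 [400.3 292.9 201.9] 124.33571667491658
washb2 [393.9 268.6 241.9] 71.51821281988818
white [ 656.9 -358.8  113.7] 0.7178248035218463
```

>>> {"name": "carry_out", "arguments": {
  "steps": [
    {"z":0.8,"x":0.5,"y":-0.5,"wz":-0.5,"gripper":1},
    {"z":0.8,"x":0.5,"y":-1,"wz":-0.7},
    {"z":0.8,"x":0.5,"y":-1,"wz":-0.7},
    {"z":0.8,"x":0.5,"y":-1,"wz":-0.7},
    {"z":0.8,"x":0.5,"y":-1,"wz":-0.7},
    {"z":0.8,"x":0.5,"y":-1,"wz":-0.7},
    {"x":0.5,"y":-1,"wz":-0.7},
    {"x":0.5,"y":-1,"wz":-0.7},
    {"x":0.5,"y":-1,"wz":-0.7},
    {"x":0.5,"y":-1,"wz":-0.7}
  ],
  "squeeze": 30
}}

```text
validation failed for argument at $.st...
```

>>> {"name": "carry_out", "arguments": {
  "steps": [
    {"x":0.4,"y":-1},
    {"x":0.4,"y":-1},
    {"x":0.4,"y":-1},
    {"x":0.4,"y":-1},
    {"x":0.4,"y":-1},
    {"x":0.4,"y":-1},
    {"x":0.4,"y":-1},
    {"x":0.4,"y":-1},
    {"y":-1},
    {"y":-1}
  ]
}}

```text
validation failed for argument at $.st...
```

>>> {"name": "carry_out", "arguments": {
  "steps": [
    {"y":-1},
    {"y":-1},
    {"y":-1,"z":-0.5},
    {"y":-1,"z":-1},
    {"y":-1,"z":-1},
    {"y":-1,"z":-1},
    {"y":-1,"z":-1},
    {"y":-1,"z":-1},
    {"y":-1,"z":-1},
    {"z":-1}
  ]
}}

```text
validation failed for argument at $.st...
```

>>> {"name": "carry_out", "arguments": {
  "steps": [
    {"x":0.5,"y":-0.5,"z":0.8,"wx":0,"wy":0,"wz":-0.5,"gripper":1}
  ],
  "squeeze": 30
}}

```text
time_s: 0.22
ee_pos: [218.5, 601.0, 261.1]
orientation: [[-0.918, 0.397, -0.003], [0.397, 0.918, -0.005], [0.001, -0.005, -1.0]]
wrist_force: [0.0, 0.1, -0.3]
gripper_width: 1.004
grasp_force: 0.0
```

>>> {"name": "carry_out", "arguments": {
  "steps": [
    {"x":0.5,"y":-1,"z":0.8,"wx":0,"wy":0,"wz":-0.7,"gripper":1},
    {"x":0.5,"y":-1,"z":0.8,"wx":0,"wy":0,"wz":-0.7,"gripper":1},
    {"x":0.5,"y":-1,"z":0.8,"wx":0,"wy":0,"wz":-0.7,"gripper":1},
    {"x":0.5,"y":-1,"z":0.8,"wx":0,"wy":0,"wz":-0.7,"gripper":1},
    {"x":0.5,"y":-1,"z":0.8,"wx":0,"wy":0,"wz":-0.7,"gripper":1},
    {"x":0.5,"y":-1,"z":0.5,"wx":0,"wy":0,"wz":-0.7,"gripper":1},
    {"x":0.5,"y":-1,"z":0,"wx":0,"wy":0,"wz":-0.7,"gripper":1},
    {"x":0.5,"y":-1,"z":0,"wx":0,"wy":0,"wz":-0.7,"gripper":1},
    {"x":0.5,"y":-1,"z":0,"wx":0,"wy":0,"wz":-0.7,"gripper":1},
    {"x":0.5,"y":-1,"z":0,"wx":0,"wy":0,"wz":0,"gripper":1}
  ]
}}

```text
time_s: 1.48
ee_pos: [370.9, 300.4, 398.3]
orientation: [[-0.061, 0.998, -0.0], [0.998, 0.061, -0.0], [-0.0, -0.0, -1.0]]
wrist_force: [0.4, -0.2, 0.2]
gripper_width: 1.001
grasp_force: 0.0
```

>>> {"name": "carry_out", "arguments": {
  "steps": [
    {"x":0.4,"y":-1,"z":0,"wx":0,"wy":0,"wz":0,"gripper":1},
    {"x":0.4,"y":-1,"z":0,"wx":0,"wy":0,"wz":0,"gripper":1},
    {"x":0.4,"y":-1,"z":0,"wx":0,"wy":0,"wz":0,"gripper":1},
    {"x":0.4,"y":-1,"z":0,"wx":0,"wy":0,"wz":0,"gripper":1},
    {"x":0.4,"y":-1,"z":0,"wx":0,"wy":0,"wz":0,"gripper":1},
    {"x":0.4,"y":-1,"z":0,"wx":0,"wy":0,"wz":0,"gripper":1},
    {"x":0.2,"y":-1,"z":0,"wx":0,"wy":0,"wz":0,"gripper":1},
    {"x":0.2,"y":-1,"z":0,"wx":0,"wy":0,"wz":0,"gripper":1},
    {"x":0,"y":-1,"z":0,"wx":0,"wy":0,"wz":0,"gripper":1},
    {"x":0,"y":-1,"z":0,"wx":0,"wy":0,"wz":0,"gripper":1}
  ]
}}

```text
time_s: 2.72
ee_pos: [454.3, 0.6, 398.3]
orientation: [[-0.062, 0.998, -0.0], [0.998, 0.062, -0.0], [-0.0, -0.0, -1.0]]
wrist_force: [0.3, 0.6, 0.1]
gripper_width: 0.998
grasp_force: 0.0
```

>>> {"name": "carry_out", "arguments": {
  "steps": [
    {"x":0,"y":-1,"z":0,"wx":0,"wy":0,"wz":0,"gripper":1},
    {"x":0,"y":-1,"z":0,"wx":0,"wy":0,"wz":0,"gripper":1},
    {"x":0,"y":-1,"z":-0.5,"wx":0,"wy":0,"wz":0,"gripper":1},
    {"x":0,"y":-1,"z":-1,"wx":0,"wy":0,"wz":0,"gripper":1},
    {"x":0,"y":-1,"z":-1,"wx":0,"wy":0,"wz":0,"gripper":1},
    {"x":0,"y":-1,"z":-1,"wx":0,"wy":0,"wz":0,"gripper":1},
    {"x":0,"y":-1,"z":-1,"wx":0,"wy":0,"wz":0,"gripper":1},
    {"x":0,"y":-1,"z":-1,"wx":0,"wy":0,"wz":0,"gripper":1},
    {"x":0,"y":-0.9,"z":-1,"wx":0,"wy":0,"wz":0,"gripper":1},
    {"x":0,"y":0,"z":-0.6,"wx":0,"wy":0,"wz":0,"gripper":1}
  ]
}}

```text
time_s: 3.98
ee_pos: [453.4, -266.9, 184.0]
orientation: [[-0.059, 0.998, -0.002], [0.998, 0.059, -0.001], [-0.001, -0.002, -1.0]]
wrist_force: [-0.7, 0.3, 0.2]
gripper_width: 1.0
grasp_force: 0.0
```

>>> {"name": "carry_out", "arguments": {
  "steps": [
    {"x":0.02,"y":-0.03,"z":-1,"wx":0,"wy":0,"wz":-0.13,"gripper":1},
    {"x":0,"y":0,"z":-1,"wx":0,"wy":0,"wz":0,"gripper":1},
    {"x":0,"y":0,"z":-1,"wx":0,"wy":0,"wz":0,"gripper":1},
    {"x":0,"y":0,"z":-1,"wx":0,"wy":0,"wz":0,"gripper":1},
    {"x":0,"y":0,"z":-0.5,"wx":0,"wy":0,"wz":0,"gripper":1},
    {"x":0,"y":0,"z":-0.3,"wx":0,"wy":0,"wz":0,"gripper":1},
    {"x":0,"y":0,"z":0,"wx":0,"wy":0,"wz":0,"gripper":1},
    {"x":0,"y":0,"z":0,"wx":0,"wy":0,"wz":0,"gripper":1}
  ],
  "squeeze": 15
}}

```text
time_s: 4.97
ee_pos: [455.8, -266.5, 42.4]
orientation: [[-0.039, 0.999, 0.001], [0.999, 0.039, -0.001], [-0.001, 0.001, -1.0]]
wrist_force: [0.6, -0.2, -0.6]
gripper_width: 1.002
grasp_force: 0.0
```

>>> {"name": "carry_out", "arguments": {
  "steps": [
    {"x":0,"y":0,"z":0,"wx":0,"wy":0,"wz":0,"gripper":0.4},
    {"x":0,"y":0,"z":0,"wx":0,"wy":0,"wz":0,"gripper":0.4},
    {"x":0,"y":0,"z":0,"wx":0,"wy":0,"wz":0,"gripper":0.4},
    {"x":0,"y":0,"z":0,"wx":0,"wy":0,"wz":0,"gripper":0.4},
    {"x":0,"y":0,"z":0,"wx":0,"wy":0,"wz":0,"gripper":0.4},
    {"x":0,"y":0,"z":0,"wx":0,"wy":0,"wz":0,"gripper":0.4}
  ]
}}

```text
time_s: 5.72
ee_pos: [452.9, -266.4, 41.4]
orientation: [[-0.039, 0.999, -0.004], [0.999, 0.039, 0.001], [0.001, -0.004, -1.0]]
wrist_force: [-5.2, 0.1, 4.5]
gripper_width: 0.476
grasp_force: 15.0
```

>>> {"name": "carry_out", "arguments": {
  "steps": [
    {"x":0,"y":0,"z":0,"wx":0,"wy":0,"wz":0,"gripper":0.2},
    {"x":0,"y":0,"z":0,"wx":0,"wy":0,"wz":0,"gripper":0.2},
    {"x":0,"y":0,"z":0.3,"wx":0,"wy":0,"wz":0,"gripper":0.2},
    {"x":0,"y":0,"z":0.6,"wx":0,"wy":0,"wz":0,"gripper":0.2},
    {"x":0,"y":0,"z":1,"wx":0,"wy":0,"wz":0,"gripper":0.2},
    {"x":0,"y":0,"z":1,"wx":0,"wy":0,"wz":0,"gripper":0.2},
    {"x":0,"y":0,"z":1,"wx":0,"wy":0,"wz":0,"gripper":0.2},
    {"x":0,"y":0,"z":1,"wx":0,"wy":0,"wz":0,"gripper":0.2},
    {"x":0,"y":0,"z":0.5,"wx":0,"wy":0,"wz":0,"gripper":0.2},
    {"x":0,"y":0,"z":0,"wx":0,"wy":0,"wz":0,"gripper":0.2}
  ],
  "squeeze": 50
}}

```text
time_s: 6.98
ee_pos: [455.8, -266.2, 204.6]
orientation: [[-0.04, 0.999, 0.003], [0.999, 0.04, -0.0], [-0.0, 0.002, -1.0]]
wrist_force: [0.0, -0.2, -3.2]
gripper_width: 0.463
grasp_force: 50.0
```

>>> {"name": "carry_out", "arguments": {
  "steps": [
    {"x":0.2,"y":0.4,"z":0.2,"wx":0,"wy":0,"wz":0,"gripper":0.2},
    {"x":0.45,"y":0.85,"z":0,"wx":-0.3,"wy":-0.01,"wz":0,"gripper":0.2},
    {"x":0.45,"y":0.9,"z":0,"wx":-0.3,"wy":-0.01,"wz":0,"gripper":0.2},
    {"x":0.45,"y":0.9,"z":0,"wx":-0.3,"wy":-0.01,"wz":0,"gripper":0.2},
    {"x":0.5,"y":1,"z":0,"wx":-0.4,"wy":-0.01,"wz":0,"gripper":0.2},
    {"x":0.5,"y":1,"z":0,"wx":-0.4,"wy":-0.02,"wz":0,"gripper":0.2},
    {"x":0.5,"y":1,"z":0,"wx":-0.4,"wy":-0.02,"wz":0,"gripper":0.2},
    {"x":0.5,"y":1,"z":-0.2,"wx":-0.4,"wy":-0.01,"wz":-0.03,"gripper":0.2},
    {"x":0.5,"y":0.9,"z":-0.4,"wx":0,"wy":0,"wz":0,"gripper":0.2},
    {"x":0.4,"y":0.6,"z":-0.5,"wx":0,"wy":0,"wz":0,"gripper":0.2}
  ]
}}

```text
time_s: 8.22
ee_pos: [589.0, -6.1, 174.8]
orientation: [[-0.035, 0.999, 0.013], [0.906, 0.037, -0.423], [-0.423, -0.003, -0.906]]
wrist_force: [0.1, -1.0, -2.1]
gripper_width: 0.463
grasp_force: 50.0
```

>>> {"name": "carry_out", "arguments": {
  "steps": [
    {"x":0,"y":0,"z":-0.5,"wx":0,"wy":0,"wz":0,"gripper":0.2},
    {"x":0,"y":0,"z":-0.3,"wx":0,"wy":0,"wz":0,"gripper":0.2},
    {"x":0,"y":0,"z":0,"wx":0,"wy":0,"wz":0,"gripper":0.2},
    {"x":0,"y":0,"z":0,"wx":0,"wy":0,"wz":0,"gripper":0.2}
  ]
}}

```text
time_s: 8.72
ee_pos: [588.7, -10.7, 153.2]
orientation: [[-0.029, 0.999, 0.013], [0.906, 0.032, -0.422], [-0.423, -0.0, -0.906]]
wrist_force: [-0.2, -0.6, -2.4]
gripper_width: 0.467
grasp_force: 50.0
```

```bash
python3 - <<'E'
from h import *
t=manip.camera('top')[:,:,::-1];s=manip.camera('scene')[:,:,::-1]
cv2.imwrite('pics/t1.png',t);cv2.imwrite('pics/s1.png',s)
st=manip.get_state();print(st['ee_pos'],st['orientation'],st['wrist_force'])
a=cv2.resize(t[160:230,140:265],None,fx=4,fy=4,interpolation=cv2.INTER_CUBIC)
b=cv2.resize(s[95:225,185:300],None,fx=4,fy=4,interpolation=cv2.INTER_CUBIC)
o=np.zeros((600,800,3),np.uint8);o[:520,:460]=b[:520,:460];o[:280,460:]=a[:,:340]
cv2.imwrite('pics/d1.png',o)
E
```

```text
[588.89180469 -10.21930124 153.23542661] [[-2.98006759e-02  9.99461024e-01  1.37688266e-02]
 [ 9.05933133e-01  3.28275723e-02 -4.22146312e-01]
 [-4.22370783e-01 -1.06609225e-04 -9.06423141e-01]] [ 0.21465679 -0.2978522  -3.30617849]
```

View pics/d1.png

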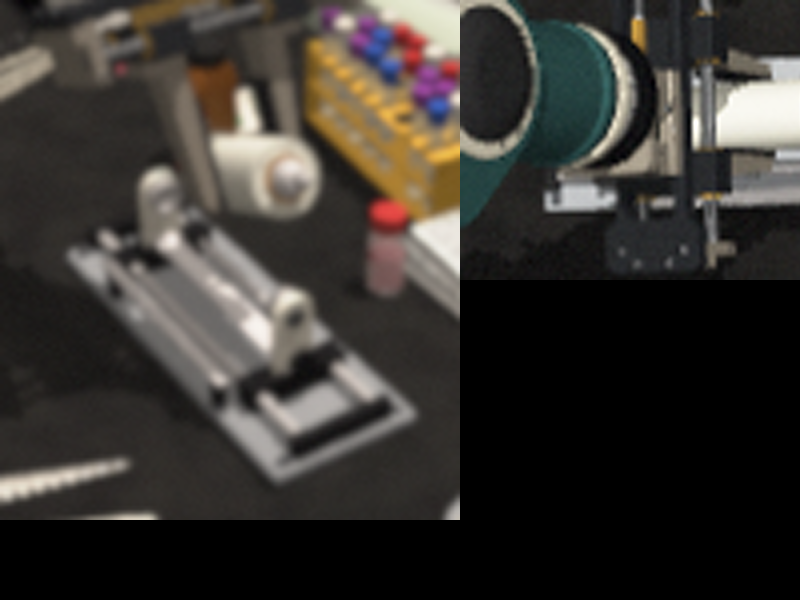

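The scene crop shows the roll held tilted at (270,175). The left cheek's inner face with its cup is near (162,190), and the right cheek has a dark spot at (295,317). I'll check these against the kinematics.

```bash
python3 - <<'E'
from h import *
np.set_printoptions(precision=1,suppress=True)
s=cv2.imread('pics/s1.png');t=cv2.imread('pics/top0.png')
F=lambda x,y:(x/4+184.6,y/4+94.6)
for q in [(162,188),(295,317)]: print('z70',onz('scene',*F(*q),70))
for P in [(585.5,83,70),(585.2,91,70),(590.2,-54,70),(590.6,-75,70),(585.3,90,84),(590.5,-63,84)]:
    p=proj('scene',P);print(P,'crop',(p-[184.6,94.6])*4,'topc1',(proj('top',P)-[149.6,164.6])*4)
R=np.array([[-.03,.999,.0138],[.906,.033,-.422],[-.422,0,-.906]]);T=np.array([588.9,-10.2,153.2])
o=T+12.4*R[:,2]-1.3*R[:,0]; print('origin',o)
for k in(90,-70,-60): print(k,o+k*R[:,0],(proj('scene',o+k*R[:,0])-[184.6,94.6])*4)
g=cv2.cvtColor(s,cv2.COLOR_BGR2GRAY); print(g[134:152,217:234]); print(g[165:190,250:266])
E
```

```text
z70 [588.9  97.8  70. ]
z70 [591.1 -67.5  70. ]
(585.5, 83, 70) crop [168. 200.] topc1 [115.3 110. ]
(585.2, 91, 70) crop [161.9 194.4] topc1 [103.5 110.4]
(590.2, -54, 70) crop [281.9 305.8] topc1 [318.7 103.2]
(590.6, -75, 70) crop [300.9 324. ] topc1 [349.9 102.7]
(585.3, 90, 84) crop [161.5 177.2] topc1 [101.5 108.9]
(590.5, -63, 84) crop [290.2 294.9] topc1 [331.5 101.3]
origin [589.1 -16.6 142.5]
90 [586.4  64.9 104.5] [179.6 167.7]
-70 [591.2 -80.  172.1] [307.5 182.5]
-60 [590.9 -71.  167.8] [298.3 181.4]
[[ 41  41  41  43  42  36  33  31  29  29  34  43  56  64  74  91 107]
 [ 41  41  43  42  40  36  36  38  40  39  35  39  52  62  69  84 104]
 [ 41  41  41  42  48  55  71  84  90  81  63  47  49  59  67  80  98]
 [ 40  43  45  51  76 106 133 148 147 136 106  71  53  59  65  76  93]
 [ 43  43  49  75 121 165 191 196 189 172 142  99  68  64  64  72  84]
 [ 44  45  63 107 162 201 211 207 196 181 155 119  84  69  68  69  80]
 [ 46  51  78 128 176 197 196 191 186 173 151 123  94  74  68  68  76]
 [ 47  56  89 136 167 172 171 170 164 151 132 114  94  75  67  65  71]
 [ 47  57  89
[... 1673 characters left out ...]
 123 127 131 142 159 164 153]
 [231 231 209 162 131 122 119 117 119 121 122 124 132 144 140 120]
 [209 219 195 154 129 122 121 120 117 112 107 105 110 110  97  76]
 [174 188 171 141 127 125 124 118 106  93  80  75  74  68  57  45]
 [142 154 147 132 126 125 121 108  87  66  49  41  39  38  35  35]
 [122 130 130 125 124 124 115  93  64  40  27  19  22  24  29  33]
 [104 107 112 117 123 120 108  81  47  28  21  17  17  19  27  28]
 [ 83  79  89 105 115 115 101  73  40  22  17  16  17  18  20  22]
 [ 56  52  67  89 101 100  90  65  39  22  17  15  15  14  19  19]
 [ 37  36  49  69  76  71  65  49  28  14  17  17  14  16  16  18]
 [ 34  34  40  46  47  42  37  26  18  14  14  16  17  23  27  38]]
```

Kinematics and image agree to within about 1 px: the left cup rim is at y≈84 on the axis. Now I'll lower the tip to axis height and look.

>>> {"name": "carry_out", "arguments": {
  "steps": [
    {"x":0,"y":0,"z":-0.6,"wx":0,"wy":0,"wz":0,"gripper":0.2},
    {"x":0,"y":0,"z":-0.5,"wx":0,"wy":0,"wz":0,"gripper":0.2},
    {"x":0,"y":0,"z":0,"wx":0,"wy":0,"wz":0,"gripper":0.2},
    {"x":0,"y":0.2,"z":0,"wx":0,"wy":0,"wz":0,"gripper":0.2},
    {"x":0,"y":0,"z":0,"wx":0,"wy":0,"wz":0,"gripper":0.2},
    {"x":0,"y":0,"z":0,"wx":0,"wy":0,"wz":0,"gripper":0.2}
  ]
}}

```text
time_s: 9.57
ee_pos: [589.0, -3.6, 119.9]
orientation: [[-0.031, 0.999, 0.014], [0.906, 0.034, -0.423], [-0.423, -0.001, -0.906]]
wrist_force: [0.1, 1.0, -2.5]
gripper_width: 0.464
grasp_force: 50.0
```

```bash
python3 - <<'E'
from h import *
np.set_printoptions(precision=2,suppress=True)
s=manip.camera('scene')[:,:,::-1]; t=manip.camera('top')[:,:,::-1]
cv2.imwrite('pics/s2.png',s);st=manip.get_state();T=st['ee_pos'];R=st['orientation'];print(T,R,st['wrist_force'])
b=cv2.resize(s[110:200,195:295],None,fx=6,fy=6,interpolation=cv2.INTER_CUBIC)
cv2.imwrite('pics/d2.png',b[:540,:600])
o=T+12.4*R[:,2]-1.3*R[:,0]
for k in(90,58,-70,-60): print(k,o+k*R[:,0],(proj('scene',o+k*R[:,0])-[194.6,109.6])*6)
print((proj('scene',(585.5,83,70))-[194.6,109.6])*6)
E
```

```text
[588.83  -3.74 119.86] [[-0.03  1.    0.01]
 [ 0.91  0.03 -0.42]
 [-0.42 -0.   -0.91]] [ 1.32 -0.6  -2.85]
90 [586.25  71.36  71.13] [205.86 219.99]
58 [587.25  42.38  84.65] [238.71 225.39]
-70 [591.21 -73.56 138.77] [391.51 250.47]
-60 [590.9  -64.5  134.54] [378.15 248.28]
[191.93 209.99]
```

View pics/d2.png

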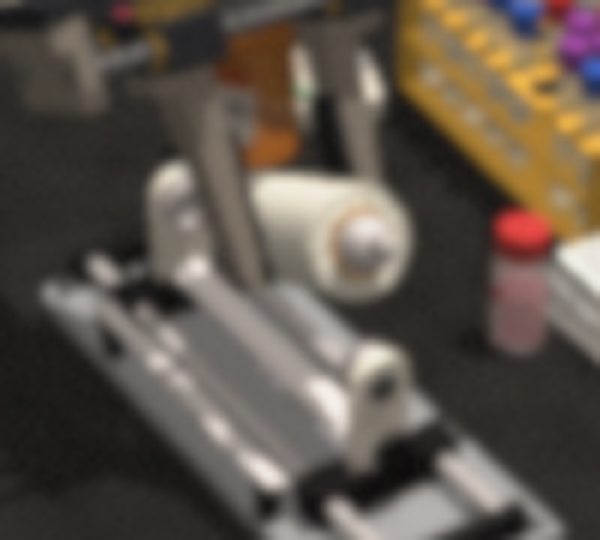

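>>> {"name": "carry_out", "arguments": {
  "steps": [
    {"x":0,"y":0.15,"z":0,"wx":0,"wy":0,"wz":0,"gripper":0.2},
    {"x":-0.01,"y":0.15,"z":0,"wx":0,"wy":0,"wz":0,"gripper":0.2},
    {"x":0,"y":0.1,"z":0,"wx":0,"wy":0,"wz":0,"gripper":0.2},
    {"x":0,"y":0,"z":0,"wx":0,"wy":0,"wz":0,"gripper":0.2}
  ]
}}

```text
time_s: 10.18
ee_pos: [588.5, 8.7, 119.5]
orientation: [[-0.032, 0.999, 0.013], [0.906, 0.035, -0.423], [-0.423, -0.001, -0.906]]
wrist_force: [0.5, 0.1, -3.2]
gripper_width: 0.467
grasp_force: 50.0
```

>>> {"name": "carry_out", "arguments": {
  "steps": [
    {"x":0,"y":0.1,"z":0,"wx":0,"wy":0,"wz":0,"gripper":0.2},
    {"x":0,"y":0,"z":0,"wx":0,"wy":0,"wz":0,"gripper":0.2}
  ]
}}

```text
time_s: 10.42
ee_pos: [588.5, 11.5, 119.6]
orientation: [[-0.031, 0.999, 0.013], [0.906, 0.034, -0.423], [-0.423, -0.001, -0.906]]
wrist_force: [-0.5, -1.2, -2.4]
gripper_width: 0.465
grasp_force: 50.0
```

>>> {"name": "carry_out", "arguments": {
  "steps": [
    {"x":0,"y":0.1,"z":0,"wx":0,"wy":0,"wz":0,"gripper":0.2},
    {"x":0,"y":0,"z":0,"wx":0,"wy":0,"wz":0,"gripper":0.2}
  ]
}}

```text
time_s: 10.68
ee_pos: [588.1, 14.3, 119.4]
orientation: [[-0.031, 0.999, 0.013], [0.906, 0.034, -0.423], [-0.423, -0.002, -0.906]]
wrist_force: [-1.3, -0.6, -3.6]
gripper_width: 0.47
grasp_force: 50.0
```

>>> {"name": "carry_out", "arguments": {
  "steps": [
    {"x":0,"y":0.1,"z":0,"wx":0,"wy":0,"wz":0,"gripper":0.2},
    {"x":0,"y":0,"z":0,"wx":0,"wy":0,"wz":0,"gripper":0.2}
  ]
}}

```text
time_s: 10.92
ee_pos: [588.0, 17.0, 119.4]
orientation: [[-0.031, 0.999, 0.012], [0.905, 0.034, -0.423], [-0.423, -0.002, -0.906]]
wrist_force: [-1.0, -2.7, -4.2]
gripper_width: 0.467
grasp_force: 50.0
```

>>> {"name": "carry_out", "arguments": {
  "steps": [
    {"x":0,"y":0.1,"z":0,"wx":0,"wy":0,"wz":0,"gripper":0.2},
    {"x":0,"y":0,"z":0,"wx":0,"wy":0,"wz":0,"gripper":0.2}
  ]
}}

```text
time_s: 11.18
ee_pos: [588.0, 19.6, 119.5]
orientation: [[-0.031, 0.999, 0.012], [0.905, 0.033, -0.424], [-0.424, -0.002, -0.906]]
wrist_force: [-1.0, -4.0, -4.8]
gripper_width: 0.463
grasp_force: 50.0
```

```bash
python3 - <<'E'
from h import *
np.set_printoptions(precision=2,suppress=True)
s=manip.camera('scene')[:,:,::-1]; t=manip.camera('top')[:,:,::-1]
cv2.imwrite('pics/s3.png',s);st=manip.get_state();T=st['ee_pos'];R=st['orientation'];print(T,st['wrist_force'],st['torque'])
b=cv2.resize(s[110:200,195:295],None,fx=6,fy=6,interpolation=cv2.INTER_CUBIC)
cv2.imwrite('pics/d3.png',b)
o=T+12.4*R[:,2]-1.3*R[:,0]
for k in(90,-70,-60): print(k,o+k*R[:,0],(proj('scene',o+k*R[:,0])-[194.6,109.6])*6)
E
```

```text
[587.97  19.49 119.52] [-1.73 -5.05 -5.24] [-0.49  0.4  -0.04]
90 [585.38  94.53  70.7 ] [179.36 196.39]
-70 [590.32 -50.31 138.5 ] [357.38 222.13]
-60 [590.02 -41.25 134.26] [344.6  220.28]
```

View pics/d3.png

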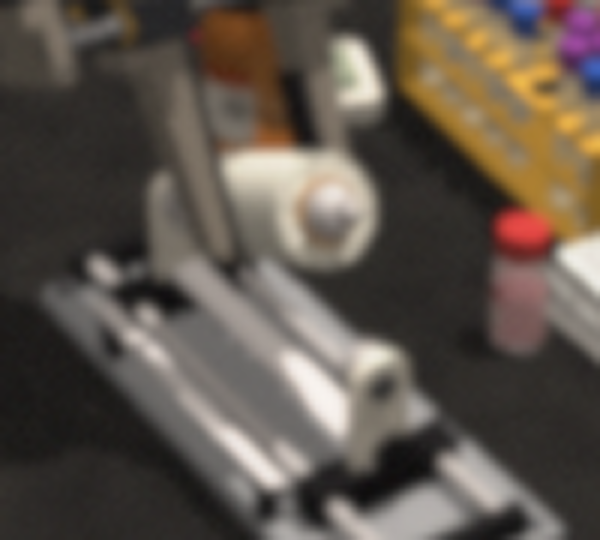

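The picture shows the spindle tip in the left cup region behind the finger, with the pin at about (345,213) well above the right cheek (380,350). Force shows floor contact at tip y≈91, and the tip rides a little high. I'll lower it onto the axis and check the force.

>>> {"name": "carry_out", "arguments": {
  "steps": [
    {"x":0,"y":0,"z":-0.08,"wx":0,"wy":0,"wz":0,"gripper":0.2},
    {"x":0,"y":0,"z":0,"wx":0,"wy":0,"wz":0,"gripper":0.2}
  ]
}}

```text
time_s: 11.52
ee_pos: [588.3, 20.0, 117.2]
orientation: [[-0.031, 0.999, 0.013], [0.906, 0.034, -0.423], [-0.423, -0.002, -0.906]]
wrist_force: [-2.1, -5.0, -2.9]
gripper_width: 0.467
grasp_force: 50.0
```

>>> {"name": "carry_out", "arguments": {
  "steps": [
    {"x":0,"y":0.02,"z":-0.08,"wx":0,"wy":0,"wz":0,"gripper":0.2},
    {"x":0,"y":0,"z":0,"wx":0,"wy":0,"wz":0,"gripper":0.2}
  ]
}}

```text
time_s: 11.78
ee_pos: [588.6, 20.8, 115.0]
orientation: [[-0.031, 0.999, 0.013], [0.906, 0.034, -0.423], [-0.423, -0.001, -0.906]]
wrist_force: [-1.9, -3.6, -0.2]
gripper_width: 0.469
grasp_force: 50.0
```

```bash
cat > f.py <<'E'
from h import *
np.set_printoptions(precision=2,suppress=True)
W=[];Q=[]
for _ in range(4):
    im=manip.camera('scene');st=manip.get_state();W.append(st['wrist_force']);Q.append(st['torque'])
print(st['time_s'],st['ee_pos'],'F',np.mean(W,0),'+-',np.std(W,0),'M',np.mean(Q,0),'g',st['gripper_width'])
cv2.imwrite('pics/last.png',im[:,:,::-1])
R=st['orientation'];print(R[:,0],'tilt',np.degrees(np.arcsin(-R[2,0])))
o=st['ee_pos']+12.4*R[:,2]-1.3*R[:,0];print('pin',o-70*R[:,0],'red',o+90*R[:,0])
E
python3 f.py
```

```text
11.975 [588.57  20.85 114.97] F [-1.95 -4.21 -1.  ] +- [0.54 0.75 0.57] M [-0.38  0.58 -0.05] g 0.4665071334604239
[-0.03  0.91 -0.42] tilt 25.01643882970307
pin [590.95 -48.96 133.88] red [585.98  95.94  66.22]
```

>>> {"name": "carry_out", "arguments": {
  "steps": [
    {"x":-0.02,"y":-0.01,"z":-0.11,"wx":0.23,"wy":0.01,"wz":0,"gripper":0.2},
    {"x":-0.02,"y":-0.01,"z":-0.12,"wx":0.23,"wy":0.01,"wz":0,"gripper":0.2},
    {"x":0,"y":-0.02,"z":-0.12,"wx":0.24,"wy":0.01,"wz":0,"gripper":0.2},
    {"x":0,"y":0,"z":0,"wx":0,"wy":0,"wz":0,"gripper":0.2}
  ]
}}

```text
time_s: 12.48
ee_pos: [588.0, 17.5, 105.2]
orientation: [[-0.029, 1.0, 0.01], [0.951, 0.031, -0.308], [-0.308, 0.001, -0.951]]
wrist_force: [-1.0, -5.2, -1.1]
gripper_width: 0.471
grasp_force: 50.0
```

```bash
python3 f.py
```

```text
12.675 [588.14  18.37 105.01] F [-0.14 -5.18 -0.54] +- [0.42 0.29 0.08] M [-0.86  0.15  0.01] g 0.46196149569484934
[-0.03  0.95 -0.31] tilt 17.97020931905163
pin [590.46 -53.24 115.21] red [585.53  98.88  65.84]
```

>>> {"name": "carry_out", "arguments": {
  "steps": [
    {"x":0,"y":0.04,"z":-0.08,"wx":0.15,"wy":0.005,"wz":0,"gripper":0.2},
    {"x":0,"y":0.04,"z":-0.1,"wx":0.22,"wy":0.005,"wz":0,"gripper":0.2},
    {"x":0,"y":0.03,"z":-0.1,"wx":0.23,"wy":0.01,"wz":0,"gripper":0.2},
    {"x":0,"y":0,"z":0,"wx":0,"wy":0,"wz":0,"gripper":0.2}
  ]
}}

```text
time_s: 13.18
ee_pos: [588.0, 19.4, 96.9]
orientation: [[-0.03, 1.0, 0.007], [0.978, 0.03, -0.209], [-0.209, 0.001, -0.978]]
wrist_force: [0.3, -7.2, -2.2]
gripper_width: 0.466
grasp_force: 50.0
```

```bash
python3 f.py; python3 - <<'E'
from h import *
s=cv2.imread('pics/last.png')
b=cv2.resize(s[120:195,205:295],None,fx=8,fy=8,interpolation=cv2.INTER_CUBIC);cv2.imwrite('pics/d4.png',b);print(b.shape)
for P in [(590,-53,70),(590,-53,84)]: print((proj('scene',P)-[204.6,119.6])*8)
E
```

```text
13.375 [588.04  20.12  96.71] F [-0.13 -7.64 -1.27] +- [0.64 0.34 0.47] M [-1.61  0.23  0.02] g 0.4667131712367592
[-0.03  0.98 -0.21] tilt 12.08505754922869
pin [590.34 -52.16  99.52] red [585.38 104.22  66.02]
(600, 720, 3)
[401.58671341 410.00409036]
[401.3609246  372.96452843]
```

View pics/d4.png

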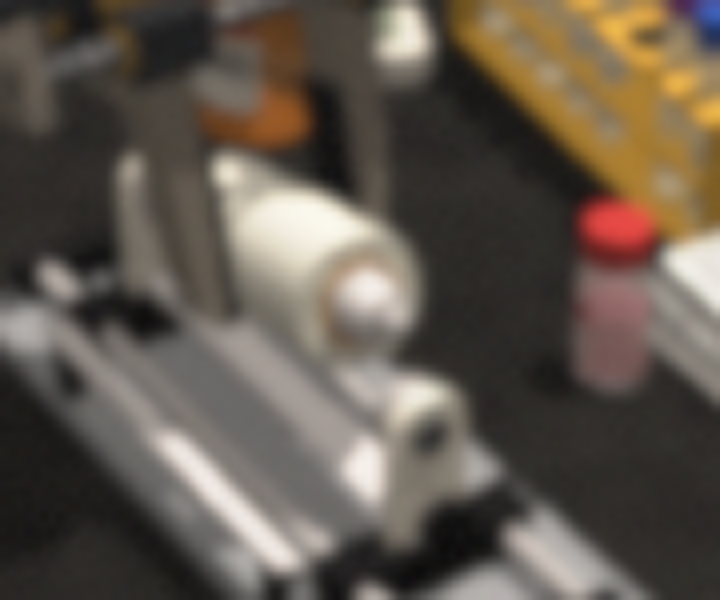

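>>> {"name": "carry_out", "arguments": {
  "steps": [
    {"x":0,"y":0.06,"z":-0.01,"wx":0,"wy":0,"wz":0,"gripper":0.2},
    {"x":-0.005,"y":0.06,"z":-0.015,"wx":0,"wy":0,"wz":0,"gripper":0.2},
    {"x":0,"y":0.03,"z":-0.01,"wx":0,"wy":0,"wz":0,"gripper":0.2},
    {"x":0,"y":0,"z":0,"wx":0,"wy":0,"wz":0,"gripper":0.2}
  ]
}}

```text
time_s: 13.88
ee_pos: [588.0, 23.9, 95.8]
orientation: [[-0.031, 1.0, 0.007], [0.977, 0.032, -0.21], [-0.21, 0.001, -0.978]]
wrist_force: [-0.6, -9.7, -1.0]
gripper_width: 0.469
grasp_force: 50.0
```

```bash
python3 f.py
```

```text
14.075 [587.94  23.86  95.82] F [ -0.85 -10.25  -0.65] +- [0.31 0.08 0.27] M [-2.    0.22  0.01] g 0.46321019048046663
[-0.03  0.98 -0.21] tilt 12.145529859544984
pin [590.22 -48.42  98.69] red [585.31 107.93  65.03]
```

>>> {"name": "carry_out", "arguments": {
  "steps": [
    {"x":0,"y":-0.02,"z":-0.08,"wx":0.2,"wy":0.007,"wz":0,"gripper":0.2},
    {"x":0,"y":-0.02,"z":-0.08,"wx":0.2,"wy":0.007,"wz":0,"gripper":0.2},
    {"x":0,"y":-0.02,"z":-0.07,"wx":0.2,"wy":0.007,"wz":0,"gripper":0.2},
    {"x":0,"y":0,"z":0,"wx":0,"wy":0,"wz":0,"gripper":0.2}
  ]
}}

```text
time_s: 14.58
ee_pos: [588.0, 20.8, 88.9]
orientation: [[-0.029, 1.0, 0.004], [0.994, 0.03, -0.107], [-0.107, 0.001, -0.994]]
wrist_force: [-0.4, -9.6, -1.7]
gripper_width: 0.464
grasp_force: 50.0
```

```bash
python3 f.py;  python3 - <<'E'
from h import *
s=cv2.imread('pics/last.png')
b=cv2.resize(s[120:195,205:295],None,fx=8,fy=8,interpolation=cv2.INTER_CUBIC);cv2.imwrite('pics/d5.png',b)
for P in [(590,-53,70),(590,-50.3,84),(590,-40,83)]: print((proj('scene',P)-[204.6,119.6])*8)
E
```

```text
14.775 [588.02  21.6   88.8 ] F [ -1.04 -10.12  -1.15] +- [0.42 0.49 0.72] M [-2.17  0.25  0.04] g 0.4692708543169599
[-0.03  0.99 -0.11] tilt 6.175828840056184
pin [590.28 -50.59  84.14] red [585.33 108.41  66.93]
[401.58671341 410.00409036]
[396.66387212 368.33340491]
[378.94645252 353.4949718 ]
```

View pics/d5.png

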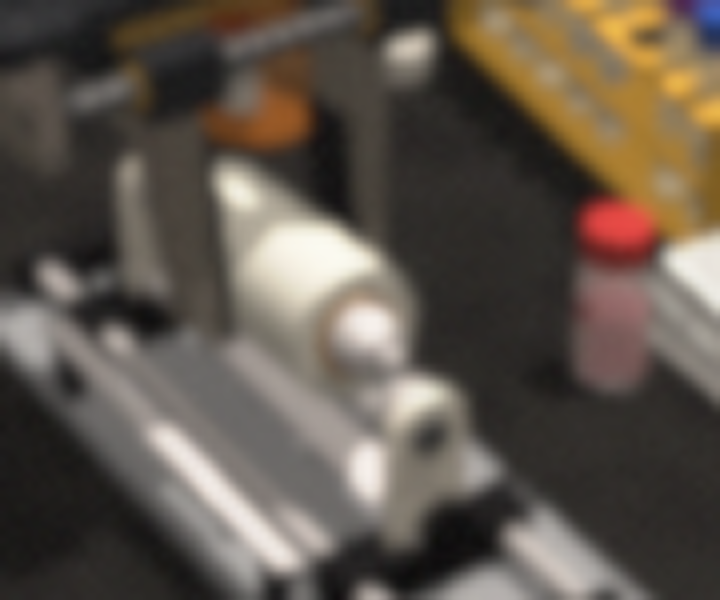

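The pin end sits near (375,335). That looks higher than predicted, so the roll may have pivoted in the pads. I'll measure this with the brown core ring on the roll's end face, across pictures.

```bash
python3 - <<'E'
from h import *
np.set_printoptions(precision=1,suppress=True)
# (image, scale, offset, TCP, R)
def Rt(th):
    th=np.radians(th);d=np.array([-.03,.9995,0]);x=np.array([.9995,.03,0]);e=d*np.cos(th)-np.array([0,0,np.sin(th)]);z=np.cross(e,x);return np.stack([e,x,z],1)
L=[('s1.png',1,(0,0),(588.9,-10.2,153.2),25),('s2.png',1,(0,0),(588.8,-3.7,119.9),25),('s3.png',1,(0,0),(588,19.5,119.5),25.05),
('d4.png',8,(204.6,119.6),(588,20.1,96.7),12.1),('last.png',1,(0,0),(588,21.6,88.8),6.18)]
for f,k,off,T,th in L:
    im=cv2.imread('pics/'+f)
    if k==8: im=cv2.resize(im,None,fx=1/8,fy=1/8,interpolation=cv2.INTER_AREA); off=(205,120)
    R=Rt(th);o=np.array(T)+12.4*R[:,2]-1.3*R[:,0]
    p=proj('scene',o-45*R[:,0]); q=p-off
    b,g,r=[im[:,:,i].astype(float) for i in range(3)]
    yy,xx=np.mgrid[:im.shape[0],:im.shape[1]]
    near=np.hypot(xx-q[0],yy-q[1])<9
    w=np.where(near,np.clip(r-b-22,0,40),0) # brownness above film tone
    c=np.array([(w*xx).sum(),(w*yy).sum()])/w.sum()+off
    m=near&(r-b>30)
    pts=np.argwhere(m)[:,::-1].astype(np.float32)
    el=cv2.fitEllipse(pts) if len(pts)>=5 else None
    print(f,'pred face',p,'brown c',c,'n',len(pts),'d',c-p, 'pred tip',proj('scene',o-70*R[:,0]), None if el is None else np.array(el[0])+off)
    print(' per mm: z',proj('scene',o-45*R[:,0]+[0,0,10])-p,'y',proj('scene',o-45*R[:,0]+[0,10,0])-p)
im=cv2.imread('pics/last.png').astype(int); print((im[150:178,240:262,2]-im[150:178,240:262,0])); print(im[150:178,240:262,1])
E
```

```text
s1.png pred face [255.7 139.6] brown c [253.7 137. ] n 64 d [-2.  -2.6] pred tip [261.4 140.2] [256.2 138.7]
 per mm: z [-0.  -3.8] y [-2.3 -2.1]
s2.png pred face [254.3 150.5] brown c [252.4 147.6] n 63 d [-1.8 -2.9] pred tip [259.7 151.4] [254.2 149.4]
 per mm: z [-0.  -3.6] y [-2.2 -2.1]
s3.png pred face [248.9 145.9] brown c [247.1 142.6] n 67 d [-1.8 -3.3] pred tip [254.1 146.7] [249. 144.]
 per mm: z [-0.1 -3.6] y [-2.2 -2. ]
d4.png pred face [249.1 157.5] brown c [247.7 154.3] n 44 d [-1.4 -3.2] pred tip [254.6 160.8] [249.4 156.6]
 per mm: z [-0.1 -3.4] y [-2.1 -2. ]
last.png pred face [248.8 161.4] brown c [247.  158.5] n 23 d [-1.8 -2.9] pred tip [254.3 165.6] [247.8 160.1]
 per mm: z [-0.1 -3.3] y [-2.1 -2.1]
[[17 14 14 11 11 11 13 16 24 25 21 19 14 10  7  5  5  6  6  6  6  5]
 [18 15 14 13 11 11 11 12 15 19 28 25 18 12  7  7  5  5  5  7  6  5]
 [19 18 16 15 13 12 12 11 13 15 19 27 22 15 10  6  6  5  5  7  7  5]
 [20 19 18 16 15 14 13 14 15 17 22 27 22 17 13  9  8  5  4  5  5  5]
 [23 20 20 19 18 18 18 19 24 24 24 23 22 18 14 11  8  6  5  5  4  7]
 [26 24 22 20 20 21 26 26
[... 3467 characters left out ...]
9 152 157 172 201 221 226 220
  201 180 158 139]
 [134 147 153 156 156 154 148 136 124 120 125 133 143 168 196 212 201 177
  153 137 130 128]
 [121 135 147 154 157 157 155 148 138 126 118 116 132 161 185 185 164 137
  113 104 106 116]
 [110 120 136 147 154 157 157 157 149 140 125 116 125 150 164 155 130 102
   82  74  86 106]
 [107 114 127 140 149 154 156 157 157 155 152 143 136 142 146 132 106  79
   60  59  79 107]
 [106 112 119 126 136 146 153 157 162 176 192 189 168 150 139 122  98  71
   60  67  90 113]
 [105 107 111 112 119 134 146 155 172 202 223 223 198 165 139 122 102  85
   78  88 107 121]
 [106 107 106 104 106 117 134 151 180 219 235 233 209 166 136 120 111 102
   99 107 118 127]]
```

The offset is the same in every picture, so there's no slip: the ring is just lit unevenly. I'll continue levelling.

>>> {"name": "carry_out", "arguments": {
  "steps": [
    {"x":0,"y":0,"z":-0.08,"wx":0.2,"wy":0.007,"wz":0,"gripper":0.2},
    {"x":0,"y":-0.01,"z":-0.04,"wx":0.11,"wy":0.004,"wz":0,"gripper":0.2},
    {"x":0,"y":0,"z":0,"wx":0,"wy":0,"wz":0,"gripper":0.2}
  ]
}}

```text
time_s: 15.15
ee_pos: [588.0, 20.6, 85.1]
orientation: [[-0.03, 1.0, 0.002], [0.998, 0.03, -0.054], [-0.054, 0.001, -0.999]]
wrist_force: [-1.3, -9.6, -2.5]
gripper_width: 0.464
grasp_force: 50.0
```

```bash
python3 f.py
```

```text
15.35 [588.05  21.03  85.07] F [ -0.89 -10.68  -1.46] +- [0.19 0.16 0.48] M [-2.36  0.26  0.08] g 0.46515599851488465
[-0.03  1.   -0.05] tilt 3.1110963345533937
pin [590.3  -50.8   76.56] red [585.32 108.88  67.88]
```

>>> {"name": "carry_out", "arguments": {
  "steps": [
    {"x":0,"y":-0.01,"z":-0.05,"wx":0.15,"wy":0.005,"wz":0,"gripper":0.2},
    {"x":0,"y":-0.01,"z":-0.05,"wx":0.16,"wy":0.005,"wz":0,"gripper":0.2},
    {"x":0,"y":0,"z":0,"wx":0,"wy":0,"wz":0,"gripper":0.2}
  ]
}}

```text
time_s: 15.72
ee_pos: [588.0, 19.7, 81.9]
orientation: [[-0.03, 1.0, 0.001], [1.0, 0.03, -0.0], [-0.0, 0.001, -1.0]]
wrist_force: [-0.5, -9.4, -2.7]
gripper_width: 0.463
grasp_force: 50.0
```

```bash
python3 f.py
```

```text
15.925 [588.06  20.24  81.89] F [-0.85 -9.74 -3.13] +- [0.36 0.74 0.54] M [-2.44  0.27  0.06] g 0.4657452464652816
[-0.03  1.   -0.  ] tilt 0.03726298085182742
pin [590.3  -51.03  69.54] red [585.31 108.89  69.43]
```

>>> {"name": "carry_out", "arguments": {
  "steps": [
    {"x":0,"y":-0.04,"z":0,"wx":0,"wy":0,"wz":0,"gripper":0.2},
    {"x":0,"y":-0.04,"z":0,"wx":0,"wy":0,"wz":0,"gripper":0.2},
    {"x":0,"y":0,"z":0,"wx":0,"wy":0,"wz":0,"gripper":0.2}
  ]
}}

```text
time_s: 16.3
ee_pos: [588.1, 18.3, 81.9]
orientation: [[-0.031, 1.0, 0.001], [1.0, 0.031, -0.0], [-0.0, 0.001, -1.0]]
wrist_force: [-0.9, -10.4, -2.9]
gripper_width: 0.467
grasp_force: 50.0
```

>>> {"name": "carry_out", "arguments": {
  "steps": [
    {"x":0.005,"y":-0.04,"z":0,"wx":0,"wy":0,"wz":0,"gripper":0.2},
    {"x":0,"y":-0.04,"z":0,"wx":0,"wy":0,"wz":0,"gripper":0.2},
    {"x":0,"y":0,"z":0,"wx":0,"wy":0,"wz":0,"gripper":0.2}
  ]
}}

```text
time_s: 16.68
ee_pos: [588.2, 16.4, 81.9]
orientation: [[-0.032, 0.999, 0.001], [0.999, 0.032, 0.0], [0.0, 0.001, -1.0]]
wrist_force: [-1.6, -8.5, -3.1]
gripper_width: 0.465
grasp_force: 50.0
```

```bash
python3 f.py
```

```text
16.875 [588.2   16.51  81.87] F [-0.74 -8.51 -3.02] +- [0.15 0.59 0.66] M [-2.05  0.24  0.05] g 0.4660461068310403
[-0.03  1.    0.  ] tilt -0.023545831834832304
pin [590.5  -54.75  69.44] red [585.38 105.17  69.5 ]
```

>>> {"name": "carry_out", "arguments": {
  "steps": [
    {"x":0,"y":-0.04,"z":0,"wx":0,"wy":0,"wz":0,"gripper":0.2},
    {"x":0,"y":-0.03,"z":0,"wx":0,"wy":0,"wz":0,"gripper":0.2},
    {"x":0,"y":0,"z":0,"wx":0,"wy":0,"wz":0,"gripper":0.2}
  ]
}}

```text
time_s: 17.25
ee_pos: [588.3, 14.8, 81.9]
orientation: [[-0.032, 0.999, 0.001], [0.999, 0.032, 0.001], [0.001, 0.001, -1.0]]
wrist_force: [-0.8, -7.7, -2.8]
gripper_width: 0.468
grasp_force: 50.0
```

>>> {"name": "carry_out", "arguments": {
  "steps": [
    {"x":0.005,"y":-0.04,"z":0,"wx":0,"wy":0,"wz":0,"gripper":0.2},
    {"x":0,"y":-0.03,"z":0,"wx":0,"wy":0,"wz":0,"gripper":0.2},
    {"x":0,"y":0,"z":0,"wx":0,"wy":0,"wz":0,"gripper":0.2}
  ]
}}

```text
time_s: 17.62
ee_pos: [588.4, 13.1, 81.8]
orientation: [[-0.032, 0.999, 0.001], [0.999, 0.032, 0.001], [0.001, 0.001, -1.0]]
wrist_force: [-0.9, -7.7, -3.7]
gripper_width: 0.466
grasp_force: 50.0
```

```bash
python3 f.py
```

```text
17.825 [588.29  13.12  81.79] F [-1.11 -7.41 -3.06] +- [0.5  0.36 0.51] M [-1.69  0.25  0.04] g 0.4666767684907559
[-0.03  1.    0.  ] tilt -0.07489791844009176
pin [590.63 -58.13  69.29] red [585.42 101.79  69.5 ]
```

>>> {"name": "carry_out", "arguments": {
  "steps": [
    {"x":0,"y":-0.04,"z":0,"wx":0,"wy":0,"wz":0,"gripper":0.2},
    {"x":0,"y":-0.03,"z":0,"wx":0,"wy":0,"wz":0,"gripper":0.2},
    {"x":0,"y":0,"z":0,"wx":0,"wy":0,"wz":0,"gripper":0.2}
  ]
}}

```text
time_s: 18.2
ee_pos: [588.4, 11.4, 81.8]
orientation: [[-0.033, 0.999, 0.001], [0.999, 0.033, 0.002], [0.002, 0.001, -1.0]]
wrist_force: [-1.0, -6.4, -3.0]
gripper_width: 0.468
grasp_force: 50.0
```

>>> {"name": "carry_out", "arguments": {
  "steps": [
    {"x":0,"y":-0.03,"z":0,"wx":0,"wy":0,"wz":0,"gripper":0.2},
    {"x":0,"y":0,"z":0,"wx":0,"wy":0,"wz":0,"gripper":0.2}
  ]
}}

```text
time_s: 18.45
ee_pos: [588.4, 10.7, 81.8]
orientation: [[-0.033, 0.999, 0.001], [0.999, 0.033, 0.002], [0.002, 0.001, -1.0]]
wrist_force: [0.1, -5.2, -2.9]
gripper_width: 0.467
grasp_force: 50.0
```

>>> {"name": "carry_out", "arguments": {
  "steps": [
    {"x":0,"y":-0.03,"z":0,"wx":0,"wy":0,"wz":0,"gripper":0.2},
    {"x":0,"y":0,"z":0,"wx":0,"wy":0,"wz":0,"gripper":0.2}
  ]
}}

```text
time_s: 18.7
ee_pos: [588.3, 10.5, 81.8]
orientation: [[-0.033, 0.999, 0.001], [0.999, 0.033, 0.003], [0.003, 0.001, -1.0]]
wrist_force: [0.4, -5.0, -2.5]
gripper_width: 0.464
grasp_force: 50.0
```

```bash
python3 f.py
```

```text
18.9 [588.32  10.52  81.78] F [-0.13 -5.5  -3.54] +- [0.6  0.52 0.24] M [-1.39  0.08  0.03] g 0.47026917885967945
[-0.03  1.    0.  ] tilt -0.1401424138151383
pin [590.71 -60.71  69.21] red [585.37  99.2   69.6 ]
```

>>> {"name": "carry_out", "arguments": {
  "steps": [
    {"x":0,"y":-0.03,"z":0,"wx":0,"wy":0,"wz":0,"gripper":0.2},
    {"x":0,"y":0,"z":0,"wx":0,"wy":0,"wz":0,"gripper":0.2}
  ]
}}

```text
time_s: 19.15
ee_pos: [588.3, 10.3, 81.8]
orientation: [[-0.034, 0.999, -0.0], [0.999, 0.034, 0.003], [0.003, 0.0, -1.0]]
wrist_force: [1.1, -5.0, -2.7]
gripper_width: 0.463
grasp_force: 50.0
```

>>> {"name": "carry_out", "arguments": {
  "steps": [
    {"x":0,"y":-0.03,"z":0,"wx":0,"wy":0,"wz":0,"gripper":0.2},
    {"x":0,"y":0,"z":0,"wx":0,"wy":0,"wz":0,"gripper":0.2}
  ]
}}

```text
time_s: 19.4
ee_pos: [588.2, 10.2, 81.7]
orientation: [[-0.035, 0.999, -0.001], [0.999, 0.035, 0.004], [0.004, -0.0, -1.0]]
wrist_force: [1.9, -3.6, -2.6]
gripper_width: 0.467
grasp_force: 50.0
```

```bash
python3 f.py
```

```text
19.6 [588.1   10.2   81.68] F [ 2.49 -3.68 -2.26] +- [0.53 0.41 0.25] M [-0.91 -0.52 -0.04] g 0.46594333467673205
[-0.03  1.    0.  ] tilt -0.20114394200249902
pin [590.57 -61.01  69.03] red [585.    98.89  69.59]
```

>>> {"name": "carry_out", "arguments": {
  "steps": [
    {"x":0.03,"y":0,"z":0,"wx":0,"wy":0,"wz":-0.02,"gripper":0.2},
    {"x":0,"y":0,"z":0,"wx":0,"wy":0,"wz":0,"gripper":0.2},
    {"x":0,"y":0,"z":0,"wx":0,"wy":0,"wz":0,"gripper":0.2}
  ]
}}

```text
time_s: 19.98
ee_pos: [588.1, 10.2, 81.3]
orientation: [[-0.031, 1.0, -0.003], [1.0, 0.031, 0.004], [0.004, -0.003, -1.0]]
wrist_force: [1.2, -3.7, -0.7]
gripper_width: 0.47
grasp_force: 50.0
```

```bash
python3 f.py
```

```text
20.175 [588.12  10.14  81.32] F [ 0.96 -3.15 -0.21] +- [0.37 0.2  0.17] M [-0.78 -0.15  0.01] g 0.4664083276204139
[-0.03  1.    0.  ] tilt -0.21033676908737506
pin [590.32 -61.08  68.66] red [585.31  98.84  69.25]
```

>>> {"name": "carry_out", "arguments": {
  "steps": [
    {"x":0,"y":-0.04,"z":0.01,"wx":0,"wy":0,"wz":0,"gripper":0.2},
    {"x":0,"y":-0.04,"z":0.01,"wx":0,"wy":0,"wz":0,"gripper":0.2},
    {"x":0,"y":0,"z":0,"wx":0,"wy":0,"wz":0,"gripper":0.2}
  ]
}}

```text
time_s: 20.55
ee_pos: [588.1, 9.7, 81.5]
orientation: [[-0.033, 0.999, -0.003], [0.999, 0.033, 0.006], [0.006, -0.003, -1.0]]
wrist_force: [1.0, 4.1, -4.7]
gripper_width: 0.463
grasp_force: 50.0
```

```bash
python3 f.py; python3 - <<'E'
from h import *
s=cv2.imread('pics/last.png')
b=cv2.resize(s[120:195,205:295],None,fx=8,fy=8,interpolation=cv2.INTER_CUBIC);cv2.imwrite('pics/d6.png',b)
E
```

```text
20.75 [588.05   9.57  81.57] F [ 2.29  4.97 -4.93] +- [0.51 0.53 0.37] M [ 1.07 -0.35 -0.04] g 0.46613224622718924
[-0.03  1.    0.01] tilt -0.31605519498877244
pin [590.33 -61.62  68.77] red [585.13  98.29  69.66]
```

View pics/d6.png

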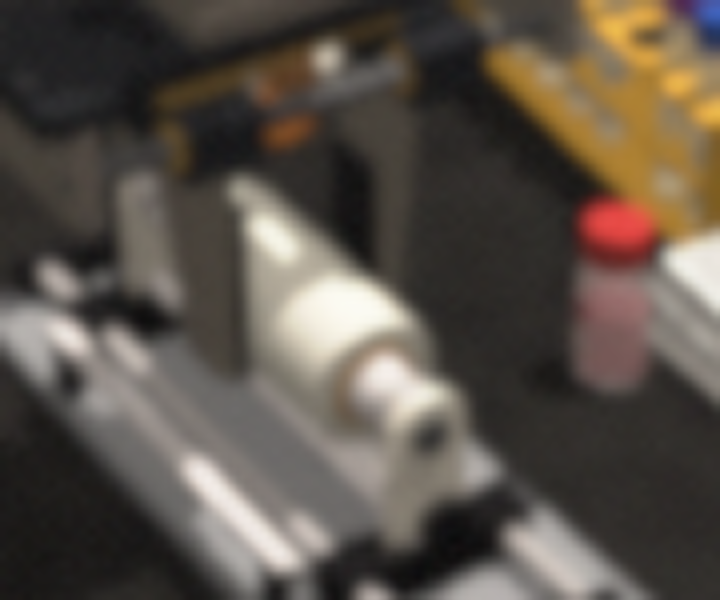

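The pin is in line with the right cup, and the y force rose from -5.5 to +5 N over 1 mm, so it's on the floor. Free-to-seated compression is about 7 mm, as specified. I'll relieve the force, soften the grip and open.

>>> {"name": "carry_out", "arguments": {
  "steps": [
    {"x":0.02,"y":0.03,"z":-0.01,"wx":0,"wy":0,"wz":0,"gripper":0.2},
    {"x":0,"y":0,"z":0,"wx":0,"wy":0,"wz":0,"gripper":0.2},
    {"x":0,"y":0,"z":0,"wx":0,"wy":0,"wz":0,"gripper":0.2}
  ]
}}

```text
time_s: 21.12
ee_pos: [588.2, 9.6, 81.4]
orientation: [[-0.032, 0.999, -0.004], [0.999, 0.032, 0.005], [0.005, -0.004, -1.0]]
wrist_force: [-0.9, 6.1, -2.1]
gripper_width: 0.469
grasp_force: 50.0
```

>>> {"name": "carry_out", "arguments": {
  "steps": [
    {"x":0,"y":0,"z":0,"wx":0,"wy":0,"wz":0,"gripper":0.2},
    {"x":0,"y":0,"z":0,"wx":0,"wy":0,"wz":0,"gripper":0.2},
    {"x":0,"y":0,"z":0,"wx":0,"wy":0,"wz":0,"gripper":0.2}
  ],
  "squeeze": 5
}}

```text
time_s: 21.5
ee_pos: [588.2, 9.3, 81.5]
orientation: [[-0.032, 0.999, -0.004], [0.999, 0.032, 0.005], [0.005, -0.004, -1.0]]
wrist_force: [-2.0, 5.0, -1.9]
gripper_width: 0.482
grasp_force: 5.0
```

```bash
python3 f.py
```

```text
21.7 [588.22   9.28  81.52] F [-1.36  4.87 -1.64] +- [0.43 0.57 0.62] M [ 1.1   0.33 -0.02] g 0.4772998842040343
[-0.03  1.    0.  ] tilt -0.26544895001155244
pin [590.43 -61.93  68.79] red [585.36  97.99  69.53]
```

>>> {"name": "carry_out", "arguments": {
  "steps": [
    {"x":0,"y":0,"z":0,"wx":0,"wy":0,"wz":0,"gripper":0.55},
    {"x":0,"y":0,"z":0,"wx":0,"wy":0,"wz":0,"gripper":0.7},
    {"x":0,"y":0,"z":0,"wx":0,"wy":0,"wz":0,"gripper":0.8},
    {"x":0,"y":0,"z":0,"wx":0,"wy":0,"wz":0,"gripper":0.8},
    {"x":0,"y":0,"z":0,"wx":0,"wy":0,"wz":0,"gripper":0.8},
    {"x":0,"y":0,"z":0.3,"wx":0,"wy":0,"wz":0,"gripper":0.8},
    {"x":0,"y":0,"z":0.7,"wx":0,"wy":0,"wz":0,"gripper":0.8},
    {"x":0,"y":0,"z":1,"wx":0,"wy":0,"wz":0,"gripper":0.8},
    {"x":0,"y":0,"z":1,"wx":0,"wy":0,"wz":0,"gripper":0.8},
    {"x":0,"y":0,"z":1,"wx":0,"wy":0,"wz":0,"gripper":0.8}
  ]
}}

```text
time_s: 22.95
ee_pos: [589.1, 8.4, 204.3]
orientation: [[-0.031, 1.0, -0.001], [1.0, 0.031, 0.004], [0.004, -0.001, -1.0]]
wrist_force: [0.5, 1.1, 0.0]
gripper_width: 0.798
grasp_force: 0.0
```

>>> {"name": "carry_out", "arguments": {
  "steps": [
    {"x":-1,"y":0,"z":1,"wx":0,"wy":0,"wz":0,"gripper":0.8},
    {"x":-1,"y":0,"z":1,"wx":0,"wy":0,"wz":0,"gripper":0.8},
    {"x":-1,"y":0,"z":1,"wx":0,"wy":0,"wz":0,"gripper":0.8},
    {"x":-1,"y":0.8,"z":1,"wx":0,"wy":0,"wz":0,"gripper":0.8},
    {"x":0,"y":1,"z":0,"wx":0,"wy":0,"wz":0,"gripper":0.8},
    {"x":0,"y":1,"z":0,"wx":0,"wy":0,"wz":0,"gripper":0.8},
    {"x":0,"y":1,"z":0,"wx":0,"wy":0,"wz":0,"gripper":0.8},
    {"x":0,"y":1,"z":0,"wx":0,"wy":0,"wz":0,"gripper":0.8},
    {"x":0,"y":1,"z":0,"wx":0,"wy":0,"wz":0,"gripper":0.8},
    {"x":0,"y":1,"z":0,"wx":0,"wy":0,"wz":0,"gripper":0.8}
  ]
}}

```text
time_s: 24.2
ee_pos: [469.0, 213.0, 323.2]
orientation: [[-0.03, 1.0, -0.001], [1.0, 0.03, 0.005], [0.005, -0.001, -1.0]]
wrist_force: [0.6, 0.0, 1.4]
gripper_width: 0.803
grasp_force: 0.0
```

```bash
python3 f.py; python3 - <<'E'
from h import *
s=cv2.imread('pics/last.png');t=manip.camera('top')[:,:,::-1]
cv2.imwrite('pics/topf.png',t)
b=cv2.resize(s[115:195,200:290],None,fx=6,fy=6,interpolation=cv2.INTER_CUBIC);a=cv2.resize(t[170:220,155:260],None,fx=7,fy=7,interpolation=cv2.INTER_CUBIC)
o=np.zeros((600,800,3),np.uint8)
b=cv2.resize(s[115:195,200:290],(281,250),interpolation=cv2.INTER_CUBIC)
o[:350,:735]=a;o[350:,:281]=b;o[350:,300:800]=cv2.resize(s[100:300,130:530],(500,250))
cv2.imwrite('pics/d7.png',o)
E
```

```text
24.4 [468.97 211.92 322.48] F [0.08 0.56 0.29] +- [0.44 1.9  0.48] M [-0.04  0.06 -0.  ] g 0.7998722231270927
[-0.03  1.    0.  ] tilt -0.2027620479569693
pin [471.18 140.7  309.82] red [466.18 300.62 310.39]
```

View pics/d7.png

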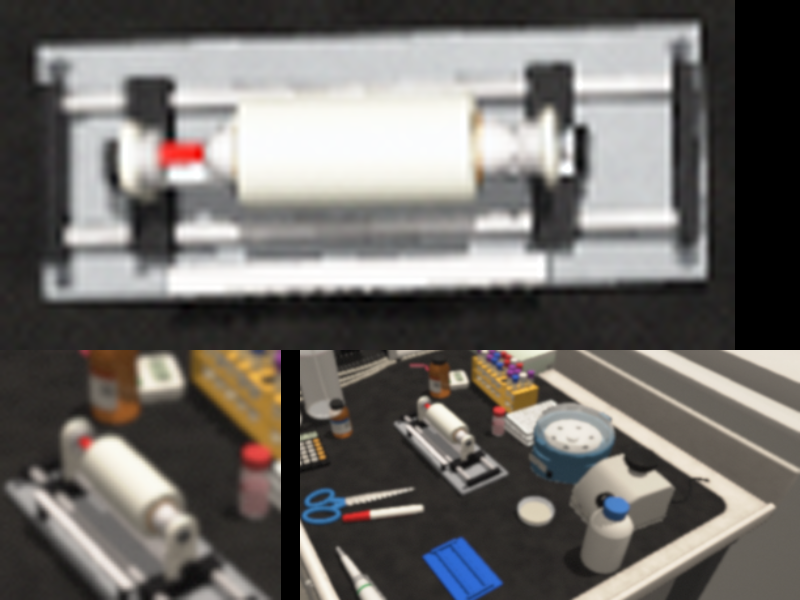

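The picture shows the roll held level in both cups. About 18 mm of red plunger is visible (158–205 px, 17 mm expected), the barrel end is at the right rim, and the bystanders haven't moved. Handing in.

```bash
python3 -c "
from rig import manip
print(manip.sign_off())"
```

```text
the job is handed in; nothing more can be done
None
```

The film roll is loaded in the dispenser: the camera shows the spring alone holding it level with both ends in their cups, and the bottles, vial and dish look unmoved. I handed it in at about 24.5 s; the sign-off returned no verdict.

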